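# Set the charging hub's countdown dial and start it

## Robot

A 6-joint arm with a two-finger parallel gripper is mounted at the origin on the work surface. World frame = base frame: x ahead of the robot, y to its left, z up, the work surface at z = 0. Lengths are in m, angles in degrees, forces in N, time in s.
With the tool pointing down it reaches from about 0.375 to 0.9 m from the base axis. Payload 3.1 kg.
Tool frame: the origin (TCP) lies at the very end of the fingers, on their centre line; the grasp point (between the pads) lies 19 mm behind it; z points along the fingers, y is the line along which they close (so a half turn about z gives the same grasp; the last joint's range is limited). The gripper opens to 87 mm and grips with 3 to 60 N. Pads are 19 mm wide; open, the fingers measure 117 mm over their backs; the gripper's body (75 mm by 190 mm) begins 51 mm behind the grasp point.
Start: joints at [-78.524, 30.224, 82.088, -0, 67.689, -10.227], TCP at [0.231, -0.581, 0.223] pointing down, gripper open.
Joint ranges: [-176.69, 176.69], [-43.24, 126.21], [12.49, 139.97], [-82, 262], [0, 151.66], [-163.58, 163.58]. Speed limits (degrees/s): [159.86, 159.86, 180, 180, 180, 180].

## Interface

Orientations are given as a 3x3 rotation matrix whose columns are the frame's x, y, z axes.
In Python, from rig import bot gives the robot as it stands.
- The arm moves only by the tool move_arm, never from a script. Its argument "increments" is a list of rows, each an object with "xyz": the shift along the tool's x, y, z in mm, a list of three; "roll": the turn about the tool's z in rad; "grip": the opening in per cent of the stroke, from 0 (shut) to 100 (fully open). A call has 1 to 5 rows; each row shifts and turns the commanded pose from where the row before left it, along the tool's axes as they then stand; what a row does not reach is not made up. A row lasts 1/12 s, in which the tool goes at most 41.7 mm and 7.16 degrees, less where a joint would pass 70% of its speed; a pose out of reach is approached as far as the arm can. A call is refused whole if a number of a shift passes 41.7 or a number of a turn 0.125, either way. A call with a gripper value outside its range is refused whole. The fingers move at their own pace and stop on an object; the grip force is fixed at half the most. Time passes only in rows, so rows that do not move let the fingers close. It gives the time, the measured TCP pose, the force, the opening and the grip force at its end, in the units of the state.
- bot.read_state(): the state, without advancing time (a new reading comes with each control period).
- bot.capture(name): name is "scene" or "top"; returns (picture, depth): 420x560x3 uint8, red, green, blue; 420x560 float32, m along the optical axis (not along the pixel's ray), 0 where there is no reading.
- bot.camera_model(name): a dict with "intrinsics" (3x3 intrinsics, pixels), "D" ([k1, k2, p1, p2, k3] as OpenCV has them; the pictures are not rectified), "rvec" (rotation vector, rad) and "tvec" (3), from world to camera coordinates, as OpenCV has them. Camera axes: x right, y down, z forward; pixel columns grow to the right and rows downward; lengths in m; the calibration is good to about 2 mm. A picture is of the moment at which its call begins. camera_model takes no time and is no camera call.
- bot.hand_in(): hands the job in; it is judged then, once.
Trained networks look in the newest picture that a camera, given by its name, has taken for a name from the list of things; names that differ only in an ending like _2 or _b are one class to them, and where a whole thing is asked for, a point or a joint stands for the part that bears it (a point fixed in the world has none). Each returns a list of dicts, best first, with "conf" (0 to 1); they miss things now and then, are a little off and sometimes report something else, mostly with a low value. They report only what shows in the picture. A call takes as long as a camera call.
- bot.spot_in(label, camera): "at" ([x, y, z] in m, in the coordinates of the camera as it stood for that picture, good to about 4 mm: the middle of the surface that is visible of it).
- bot.trace(label, camera): "mask" (420x560 bool, what is visible of it).
The state is a dict: "time_s": time; "joint_positions": joint angles; "qvel": joint speeds; "tau": joint torques, N m; "position": TCP position; "tcp_rot": TCP orientation; "force": force on the tool from outside, world axes, zero at the start; "moment": the same for the moment, N m; "opening": opening from 0.0 (shut) to 1.0 (fully open); "grasp_force": force on a finger pad.
Only numpy, scipy, OpenCV 4.12 (cv2) and the standard library are available. Lean on these libraries where they do the work, as an engineer would, in place of code of your own. Each camera call takes 0.05 s, during which the arm holds its last target. There are 200 camera calls.

## Task

Set the countdown on the white charging hub: with a fingertip, gently push the dial round by its raised stub, either way, until the black index line on the dial lines up with the one long line on the scale ring around it, and take the finger off the dial. Then press the round start button on the hub fully down and let it go. Only push and press: do not squeeze or grip the stub, do not lift or shove the hub, and leave everything else on the desk where it stands.

Things in the scene. Friction and masses are not known exactly. Their poses are not given: they have to be found in the camera images.
- hub: white charging hub, loose on the desk, 150 (its x) x 260 (y) mm, flat top 42 mm up, 0.9 kg, on gripping rubber feet (some 8 N sideways slides it). Origin: centre of its underside; x points away from the robot at yaw 0, y left, z up. On top: dial and scale ring centred at x 0, y +50 mm; start button at x -35, y -55 mm; a charger block (part of the hub) at x 40, y -98 mm, 40 x 32 mm, 40 mm tall.
- dial (a joint): angle of the dial about the vertical axis through its centre, rad, growing counter-clockwise seen from above; at 0 its index line points along the hub's +x. The dial is a flat grey disc 104 mm across whose top is 52 mm above the desk; it turns freely both ways without stops, with light friction (about 1 N at the stub), and stays where it is left.
- ring (a joint): angle of the scale ring, rad, same axis, sense and zero as the dial: at 0 its long line points along the hub's +x. The ring is flat aluminium, 136 mm across, top 45 mm above the desk, with a short tick every 15 degrees and, in place of one of them, one long thick line (14 x 4 mm). It is too stiff to be turned by a touch. The dial is set when dial and ring read the same, whole turns aside.
- stub: raised stub on the dial for pushing it round: upright white cylinder 14 mm in diameter, 22 mm tall, standing on the dial 36 mm from the dial's axis, on the side opposite the index line; sideways pushes of 1 to 2 N turn the dial, and it must never feel more than 9 N. Origin: centre of its foot, on the dial's top, 52 mm above the desk.
- index_mark (a point): outer end of the black index line (4 mm wide) on the dial, 53 mm from the dial's axis, 46 mm above the desk
- target_line (a point): inner end of the long line on the scale ring, 53 mm from the dial's axis, at the same height; the two points coincide when the dial is set
- start_top (a point): centre of the top of the round white start button (28 mm across, in a grey housing) on the hub; pressed straight down against a spring
- start (a joint): travel of the start button, m: 0 up, 0.006 fully down, which takes about 5 N; it springs back when let go
- mouse: grey computer mouse, 105 x 60 x 34 mm, beside the hub; loose, to be left alone. Origin: centre of its underside.
- cream: small white jar with cap, 52 mm across, 45 mm tall, beyond the hub; loose, to be left alone. Origin: centre of its underside.
- eraser: white block eraser 45 x 22 x 13 mm, on the robot's side of the hub; loose, to be left alone. Origin: centre of its underside.
- tape: roll of clear tape lying flat, 64 mm across, 18 mm high, beyond the hub; loose, to be left alone. Origin: centre of its underside.
- mug: white mug, 80 mm across, 85 mm tall, to the right; loose, to be left alone. Origin: centre of its underside.
- drink: green drink bottle, 64 mm across, 200 mm tall, to the left; loose, to be left alone. Origin: centre of its underside.
- lunchbox: empty clear food tray, 120 x 160 x 45 mm, to the left; loose, to be left alone. Origin: centre of its underside.

How it is judged:
By the outcome, as a careful person would: the job done as asked, in the order asked, and still so for the second after the job is handed in, with the robot touching nothing.
It also fails if it takes over 51 s, if anything falls off the work surface, if the arm or the gripper's body presses on something with over 40 N, if the wrist force passes 120 N, or if a joint passes its speed limit or range.

## Working session

There is one attempt and no reset: what is moved stays moved. The work goes in short steps, Python scripts to look and compute and a tool call to move; the robot and the scene stay as the last step left them, time stands still between calls to the robot, and variables do not carry over. Pictures are saved under pics/ and viewed, at most 10 in all, crops included, and the job is handed in when it is done.

Besides the shell and the picture viewer there is one more tool, called by a JSON object that holds its "method" and its "body". move_arm: Moves the arm, as the interface text tells. Its arguments: {"type":"object","properties":{"increments":{"type":"array"}},"required":["increments"]}

```bash
mkdir -p pics; ls
cat > h.py <<'E'
import numpy as np, cv2
from rig import bot
def cam(n):
    m=bot.camera_model(n); R=cv2.Rodrigues(np.array(m["rvec"],float))[0]
    return np.array(m["intrinsics"],float),np.array(m["D"],float),R,np.array(m["tvec"],float).ravel()
def w2p(n,P):
    K,D,R,t=cam(n); return cv2.projectPoints(np.array(P,float).reshape(-1,3),cv2.Rodrigues(R)[0],t,K,D)[0].reshape(-1,2)
def p2w(n,uv,z):
    K,D,R,t=cam(n); uv=np.array(uv,float).reshape(-1,1,2)
    r=np.c_[cv2.undistortPoints(uv,K,D).reshape(-1,2),np.ones(len(uv))]@R
    c=-R.T@t; return c+r*((z-c[2])/r[:,2])[:,None]
def c2w(n,p):
    K,D,R,t=cam(n); return R.T@(np.array(p)-t)
E
python3 - <<'E'
from h import *
for n in("scene","top"):
    p,d=bot.capture(n); cv2.imwrite(f"pics/{n}0.png",p[:,:,::-1])
    K,D,R,t=cam(n); print(n,K[0,0],-R.T@t)
    for l in("hub","dial","stub","index_mark","target_line","start_top","mouse","mug","eraser"):
        print(l,[(round(r["conf"],2),c2w(n,r["at"]).round(3)) for r in bot.spot_in(l,n)[:2]])
print(bot.read_state())
E
```

```text
pics
scene 480.93583031603214 [ 1.45440786 -0.28067766  0.83750937]
hub [(0.62, array([0.583, 0.019, 0.042]))]
dial [(0.9, array([0.541, 0.083, 0.054]))]
stub [(0.48, array([0.573, 0.063, 0.069]))]
index_mark [(0.65, array([0.45 , 0.419, 0.02 ])), (0.61, array([0.545, 0.082, 0.054]))]
target_line [(0.95, array([0.566, 0.07 , 0.047]))]
start_top []
mouse [(0.64, array([ 0.609, -0.159,  0.027]))]
mug []
eraser []
top 454.8426955755418 [0.48624062 0.00844395 1.18052872]
hub [(0.97, array([0.552, 0.034, 0.042]))]
dial [(0.83, array([0.536, 0.087, 0.051]))]
stub [(0.16, array([ 0.42 , -0.416,  0.035]))]
index_mark [(0.7, array([0.539, 0.084, 0.05 ])), (0.48, array([0.687, 0.004, 0.017]))]
target_line [(0.59, array([ 0.589, -0.153,  0.031]))]
start_top [(0.48, array([ 0.526, -0.024,  0.06 ]))]
mouse [(0.59, array([ 0.588, -0.153,  0.029]))]
mug [(0.81, array([ 0.42 , -0.416,  0.038]))]
eraser [(0.66, array([0.431, 0.024, 0.014])), (0.23, array([0.55 , 0.033, 0.04 ]))]
{'time_s': 1.0, 'joint_positions': array([-7.85239203e+01,  3.02227391e+01,  8.20891743e+01, -1.04691699e-03,
        6.76885596e+01, -1.02258581e+01]), 'qvel': array([-0.004536  , -0.01926852,  0.01598347,  0.10466878, -0.07469616,
       -0.10109654]), 'tau': array([-1.04592138e-03, -4.40022719e+01, -1.76990336e+01,  6.34551561e-02,
        5.05568110e-02, -2.58889486e-05]), 'position': array([ 0.23114159, -0.58065152,  0.22254841]), 'tcp_rot': array([[ 9.29117500e-01,  3.69784627e-01, -1.82088380e-05],
       [ 3.69784627e-01, -9.29117500e-01,  4.72771070e-06],
       [-1.51699153e-05, -1.11259471e-05, -1.00000000e+00]]), 'force': array([-0.20720975,  0.74644468,  0.97591831]), 'moment': array([0.02782399, 0.00732848, 0.02432827]), 'grasp_force': 0.0, 'opening': 1.0017741893085168}
```

View pics/top0.png

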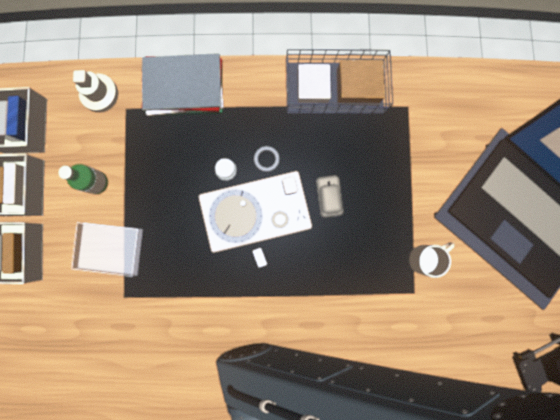

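View pics/scene0.png

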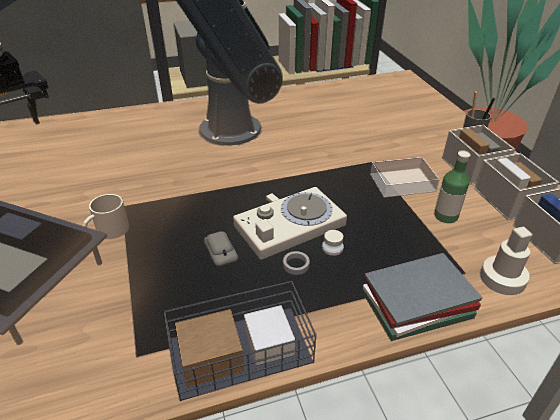

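The top view shows the hub around (255,211), tilted slightly, with the dial at (236,215), the stub near (242,203), the index near (226,229) and the button near (280,219). Next I'll fit the hub pose and rectify a close-up of the dial.

```bash
cat >> h.py <<'E'
def ortho(n,p,c,yaw,z,half=0.08,s=400):
    # hub-aligned view: up = hub +x, left = hub +y
    g=(np.arange(s)+.5)/s*2*half-half
    X,Y=np.meshgrid(-g,-g,indexing='ij')
    W=np.stack([c[0]+np.cos(yaw)*X-np.sin(yaw)*Y,c[1]+np.sin(yaw)*X+np.cos(yaw)*Y,np.full_like(X,z)],-1)
    uv=w2p(n,W).reshape(s,s,2).astype(np.float32)
    return cv2.remap(p,uv[...,0],uv[...,1],cv2.INTER_CUBIC)
E
python3 - <<'E'
from h import *
p,d=bot.capture("top")
m=bot.trace("hub","top")[0]["mask"].astype(np.uint8)
# points from depth near top height
K,D,R,t=cam("top"); v,u=np.nonzero(m)
uv=np.c_[u,v].astype(float)
W=p2w("top",uv,0.042)
cen,sz,a=cv2.minAreaRect((W[:,:2]*1000).astype(np.float32)); print("rect",cen,sz,a)
box=cv2.boxPoints((cen,sz,a)); print(box.round(1))
e=[(box[i]-box[i-1]) for i in range(4)]; l=max(e,key=np.linalg.norm); l=l*np.sign(l[1])
yaw=np.arctan2(-l[0],l[1]); print("yaw",np.degrees(yaw))
c=np.array(cen)/1000; Rz=np.array([[np.cos(yaw),-np.sin(yaw)],[np.sin(yaw),np.cos(yaw)]])
dc=c+Rz@[0,.05]; print("dial",dc,"button",c+Rz@[-.035,-.055])
md=bot.trace("dial","top")[0]["mask"].astype(np.uint8); cn=max(cv2.findContours(md,0,1)[0],key=cv2.contourArea)
E_=cv2.fitEllipse(cn); print("dial ellipse",E_,p2w("top",E_[0],.051))
a1=ortho("top",p,dc,yaw,.047)
ps,_=bot.capture("scene"); a2=ortho("scene",ps,dc,yaw,.047)
for a in(a1,a2): cv2.circle(a,(200,200),130,(255,0,0),1); cv2.circle(a,(200,200),170,(255,0,0),1)
cv2.imwrite("pics/o1.png",np.hstack([a1,a2])[:,:,::-1])
for n in ("top","scene"):
  for l in ("stub","start_top","index_mark","target_line"):
    for r in bot.trace(l,n)[:3]: print(n,l,round(r["conf"],2),r["mask"].sum(),np.argwhere(r["mask"]).mean(0)[::-1].round(1))
E
```

```text
rect (549.9133911132812, 34.040687561035156) (151.7799530029297, 257.08843994140625) 13.174342155456543
[[ 446.7  141.9]
 [ 505.3 -108.4]
 [ 653.1  -73.8]
 [ 594.5  176.5]]
yaw 13.174333
dial [0.53851766 0.08272474] button [ 0.52836986 -0.02748879]
dial ellipse ((235.10226440429688, 214.7816925048828), (39.89739990234375, 41.72943878173828), 175.23440551757812) [[0.5404326  0.08283309 0.051     ]]
top index_mark 0.94 1307 [235.2 214.9]
top target_line 0.73 935 [234.4 215.4]
scene stub 0.73 823 [220.6 248.8]
scene stub 0.61 817 [306.6 206.6]
scene stub 0.47 47 [303.4 210.3]
scene start_top 0.58 67 [265.1 209. ]
scene index_mark 0.84 849 [306.5 206.5]
scene target_line 0.7 528 [306.  214.3]
```

View pics/o1.png

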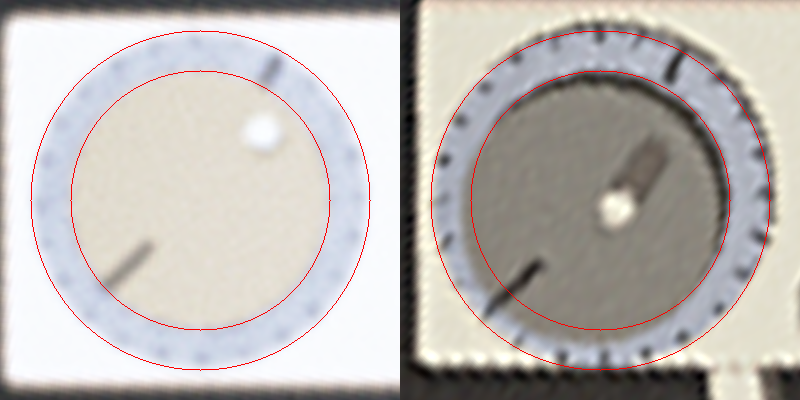

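```bash
cat >> h.py <<'E'
def ang(n,p,c,z,r0,r1,th0,w=25):
    "world angle (deg) of dark mark near th0, radii r0..r1 m about c"
    th=np.radians(np.arange(th0-w,th0+w,.25)); r=np.arange(r0,r1,.0005)
    T,Rr=np.meshgrid(th,r,indexing='ij')
    uv=w2p(n,np.stack([c[0]+Rr*np.cos(T),c[1]+Rr*np.sin(T),np.full_like(T,z)],-1)).astype(np.float32)
    g=cv2.remap(cv2.cvtColor(p,cv2.COLOR_RGB2GRAY).astype(np.float32),uv[:,0].reshape(T.shape),uv[:,1].reshape(T.shape),cv2.INTER_CUBIC)
    s=np.median(g)-g.mean(1); k=np.argmax(s); sl=slice(max(0,k-24),k+25); q=np.clip(s[sl]-.3*s[k],0,None)
    return np.degrees((th[sl]*q).sum()/q.sum()),s[k]
E
python3 - <<'E'
from h import *
pics={n:bot.capture(n)[0] for n in("top","scene")}
p=pics["top"]
# dial/ring edge circle fit on top image: ring outer edge vs white hub via saturation (blueish)
f=p.astype(float); 
K,D,R,t=cam("top")
a=ortho("top",p,np.array([.5395,.083]),0,.045,.08,640).astype(np.float32)
bl=a[...,2]-a[...,0]
m=(cv2.GaussianBlur(bl,(0,0),4)>12).astype(np.uint8)
cn=max(cv2.findContours(m,0,1)[0],key=cv2.contourArea); (cx,cy),r=cv2.minEnclosingCircle(cv2.convexHull(cn)); e=cv2.fitEllipse(cn)
print("ring",e); c=np.array([.5395-(e[0][1]-320)/4000,.083-(e[0][0]-320)/4000]); print("ringcentre",c)
for cc in (c,np.array([.5385,.0827]),np.array([.5404,.0828])):
  for n in pics:
    print(n,cc,"idx",ang(n,pics[n],cc,.052,.026,.048,146),"tgt",ang(n,pics[n],cc,.045,.056,.066,-15))
# stub
s=ortho("top",p,c,0,.074,.06,480).astype(float).min(2)
mm=np.zeros_like(s);
for th in [-34]:
    x=c+.036*np.array([np.cos(np.radians(th)),np.sin(np.radians(th))])
    cv2.circle(mm,(int(240-(x[1]-c[1])*4000),int(240-(x[0]-c[0])*4000)),50,1,-1)
w=np.clip(s-235,0,None)*mm; i=np.indices(s.shape); rr=(i[0]*w).sum()/w.sum(); q=(i[1]*w).sum()/w.sum()
S=np.array([.06-rr/4000,.06-q/4000]); print("stub top rel",S,np.linalg.norm(S),np.degrees(np.arctan2(S[1],S[0])))
for l in("drink","cream","mug"): 
  for n in pics: print(l,n,[(round(r["conf"],2),c2w(n,r["at"]).round(3)) for r in bot.spot_in(l,n)[:1]])
# button in top: heights
d=bot.capture("top")[1]; print("button depth z:")
for P in ([.528,-.0275,.055],[.5395,.083,.052],[.53,.02,.042]):
    u,v=w2p("top",P)[0].round().astype(int); zz=d[v-2:v+3,u-2:u+3]; 
    Wp=[(R.T@(np.array([*cv2.undistortPoints(np.array([[[u,v]]],float),K,D)[0,0],1])*z-t))[2] for z in [np.median(zz)]]; print((u,v),Wp)
b=np.hstack([ortho(n,pics[n],np.array([.528,-.0275]),0,.055,.04,300) for n in pics]); cv2.imwrite("pics/b.png",b[:,:,::-1])
E
```

```text
ring ((320.2298583984375, 324.0861511230469), (538.731201171875, 540.5906982421875), 69.64076232910156)
ringcentre [0.53847846 0.08294254]
top [0.53847846 0.08294254] idx (np.float64(146.9561302202111), np.float32(64.9662)) tgt (np.float64(-15.716271049047625), np.float32(58.462387))
scene [0.53847846 0.08294254] idx (np.float64(147.77484153147176), np.float32(83.81994)) tgt (np.float64(-15.673118490553467), np.float32(128.38008))
top [0.5385 0.0827] idx (np.float64(146.66589612309465), np.float32(64.668076)) tgt (np.float64(-15.497571682381672), np.float32(58.165512))
scene [0.5385 0.0827] idx (np.float64(147.47885701255552), np.float32(83.248764)) tgt (np.float64(-15.460641460297145), np.float32(127.78851))
top [0.5404 0.0828] idx (np.float64(148.3847485050691), np.float32(60.981293)) tgt (np.float64(-16.052695073574725), np.float32(47.295822))
scene [0.5404 0.0828] idx (np.float64(149.18339088195103), np.float32(77.03006)) tgt (np.float64(-16.049666516190594), np.float32(112.24822))
stub top rel [ 0.03077569 -0.0193087 ] 0.03633137862250195 -32.10420768024118
drink top [(0.71, array([0.628, 0.436, 0.128]))]
drink scene [(0.77, array([0.649, 0.441, 0.098]))]
cream top [(0.62, array([0.659, 0.108, 0.042]))]
cream scene [(0.78, array([0.673, 0.105, 0.037]))]
mug top [(0.89, array([ 0.418, -0.418,  0.036]))]
mug scene []
button depth z:
(np.int64(280), np.int64(219)) [np.float64(0.063673765679709)]
(np.int64(235), np.int64(215)) [np.float64(0.051392114053813824)]
(np.int64(260), np.int64(219)) [np.float64(0.04347629793029739)]
```

View pics/b.png

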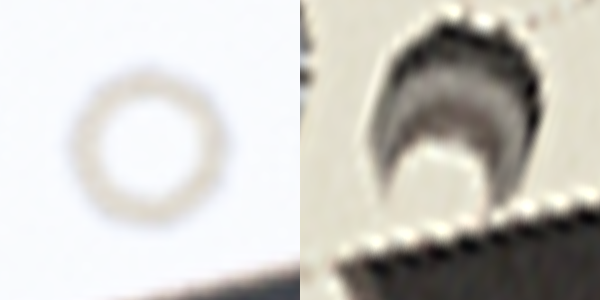

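Hub yaw is 13.2° and the dial centre is (0.5385, 0.0829). The index sits at 147.2° and the target line at -15.6° (world), so the dial needs about 163° clockwise. The two cameras agree, and the stub shows opposite the index as expected. Next I'll carry the closed gripper over, high up.

{"method": "move_arm", "body": {"increments": [{"xyz":[28.7,-24.5,0],"roll":0,"grip":0},{"xyz":[28.7,-24.5,0],"roll":0,"grip":0},{"xyz":[28.7,-24.5,0],"roll":0,"grip":0},{"xyz":[28.7,-24.5,0],"roll":0,"grip":0},{"xyz":[28.7,-24.5,0],"roll":0,"grip":0}]}}

```text
time_s: 2.47
position: [0.3196, -0.4123, 0.2226]
tcp_rot: [[0.929, 0.369, 0.0], [0.369, -0.929, -0.0], [0.0, 0.0, -1.0]]
force: [-1.0, -0.7, 0.5]
opening: 0.707
grasp_force: 0.0
```

{"method": "move_arm", "body": {"increments": [{"xyz":[28.7,-24.5,0],"roll":0,"grip":0},{"xyz":[28.7,-24.5,0],"roll":0,"grip":0},{"xyz":[28.7,-24.5,0],"roll":0,"grip":0},{"xyz":[28.7,-24.5,0],"roll":0,"grip":0},{"xyz":[28.7,-24.5,0],"roll":0,"grip":0}]}}

```text
time_s: 2.88
position: [0.4078, -0.2453, 0.2228]
tcp_rot: [[0.929, 0.369, 0.001], [0.369, -0.929, -0.0], [0.0, 0.001, -1.0]]
force: [1.1, 0.1, 0.5]
opening: 0.327
grasp_force: 0.0
```

{"method": "move_arm", "body": {"increments": [{"xyz":[28.7,-24.5,0],"roll":0,"grip":0},{"xyz":[28.7,-24.5,0],"roll":0,"grip":0},{"xyz":[28.7,-24.5,0],"roll":0,"grip":0},{"xyz":[28.7,-24.5,0],"roll":0,"grip":0},{"xyz":[28.7,-24.5,0],"roll":0,"grip":0}]}}

```text
time_s: 3.3
position: [0.4959, -0.0783, 0.2228]
tcp_rot: [[0.929, 0.37, 0.001], [0.37, -0.929, -0.0], [0.0, 0.0, -1.0]]
force: [-0.8, -0.5, -0.3]
opening: 0.024
grasp_force: 0.0
```

{"method": "move_arm", "body": {"increments": [{"xyz":[28.7,-24.5,0],"roll":0,"grip":0},{"xyz":[28.7,-24.5,0],"roll":0,"grip":0},{"xyz":[28.7,-24.5,0],"roll":0,"grip":0},{"xyz":[28.7,-24.5,0],"roll":0,"grip":0},{"xyz":[28.7,-24.5,0],"roll":0,"grip":0}]}}

```text
time_s: 3.72
position: [0.5839, 0.0888, 0.2227]
tcp_rot: [[0.929, 0.37, 0.0], [0.37, -0.929, -0.0], [0.0, 0.0, -1.0]]
force: [0.4, -1.0, 1.1]
opening: 0.004
grasp_force: 0.0
```

{"method": "move_arm", "body": {"increments": [{"xyz":[0,0,0],"roll":-0.125,"grip":0},{"xyz":[0,0,0],"roll":-0.125,"grip":0},{"xyz":[0,0,0],"roll":-0.125,"grip":0},{"xyz":[0,0,0],"roll":-0.125,"grip":0},{"xyz":[0,0,0],"roll":-0.125,"grip":0}]}}

```text
time_s: 4.13
position: [0.5833, 0.0872, 0.2225]
tcp_rot: [[0.531, 0.847, -0.0], [0.847, -0.531, 0.0], [-0.0, -0.0, -1.0]]
force: [-0.2, -0.0, 0.5]
opening: 0.006
grasp_force: 0.0
```

{"method": "move_arm", "body": {"increments": [{"xyz":[0,0,0],"roll":-0.125,"grip":0},{"xyz":[0,0,0],"roll":-0.125,"grip":0},{"xyz":[0,0,0],"roll":-0.125,"grip":0},{"xyz":[0,0,0],"roll":-0.125,"grip":0},{"xyz":[0,0,0],"roll":-0.125,"grip":0}]}}

```text
time_s: 4.55
position: [0.5833, 0.0869, 0.2226]
tcp_rot: [[-0.064, 0.998, 0.0], [0.998, 0.064, -0.0], [-0.0, 0.0, -1.0]]
force: [0.4, 0.2, 0.2]
opening: 0.008
grasp_force: 0.0
```

{"method": "move_arm", "body": {"increments": [{"xyz":[0,0,0],"roll":-0.125,"grip":0},{"xyz":[0,0,0],"roll":-0.125,"grip":0},{"xyz":[0,0,0],"roll":-0.125,"grip":0},{"xyz":[0,0,0],"roll":-0.125,"grip":0},{"xyz":[0,0,0],"roll":-0.125,"grip":0}]}}

```text
time_s: 4.97
position: [0.5833, 0.0869, 0.2226]
tcp_rot: [[-0.636, 0.772, 0.0], [0.772, 0.636, 0.0], [-0.0, 0.0, -1.0]]
force: [-1.5, 0.0, -0.0]
opening: 0.006
grasp_force: 0.0
```

{"method": "move_arm", "body": {"increments": [{"xyz":[0,0,0],"roll":-0.125,"grip":0},{"xyz":[0,0,0],"roll":-0.125,"grip":0},{"xyz":[0,0,0],"roll":-0.125,"grip":0},{"xyz":[0,0,0],"roll":-0.125,"grip":0},{"xyz":[0,0,0],"roll":-0.125,"grip":0}]}}

```text
time_s: 5.38
position: [0.5833, 0.0869, 0.2226]
tcp_rot: [[-0.967, 0.254, 0.0], [0.254, 0.967, 0.0], [-0.0, 0.0, -1.0]]
force: [-0.1, 0.2, -0.6]
opening: 0.005
grasp_force: 0.0
```

{"method": "move_arm", "body": {"increments": [{"xyz":[0,0,0],"roll":-0.125,"grip":0},{"xyz":[0,0,0],"roll":-0.125,"grip":0},{"xyz":[0,0,0],"roll":-0.125,"grip":0},{"xyz":[0,0,0],"roll":-0.125,"grip":0},{"xyz":[0,0,0],"roll":-0.125,"grip":0}]}}

```text
time_s: 5.8
position: [0.5833, 0.0869, 0.2226]
tcp_rot: [[-0.933, -0.36, 0.0], [-0.36, 0.933, -0.0], [-0.0, -0.0, -1.0]]
force: [-1.0, 0.4, -0.4]
opening: 0.006
grasp_force: 0.0
```

{"method": "move_arm", "body": {"increments": [{"xyz":[0,0,0],"roll":-0.125,"grip":0},{"xyz":[0,0,0],"roll":-0.125,"grip":0},{"xyz":[0,0,0],"roll":-0.125,"grip":0},{"xyz":[0,0,0],"roll":-0.125,"grip":0},{"xyz":[0,0,0],"roll":-0.125,"grip":0}]}}

```text
time_s: 6.22
position: [0.5833, 0.0869, 0.2226]
tcp_rot: [[-0.546, -0.838, 0.0], [-0.838, 0.546, 0.0], [-0.0, -0.0, -1.0]]
force: [0.3, 0.1, -0.1]
opening: 0.004
grasp_force: 0.0
```

{"method": "move_arm", "body": {"increments": [{"xyz":[0,0,0],"roll":0,"grip":0},{"xyz":[0,0,0],"roll":0,"grip":0}]}}

```text
time_s: 6.38
position: [0.5833, 0.0869, 0.2226]
tcp_rot: [[-0.554, -0.833, 0.0], [-0.833, 0.554, 0.0], [-0.0, -0.0, -1.0]]
force: [0.2, 0.0, 0.9]
opening: 0.006
grasp_force: 0.0
```

{"method": "move_arm", "body": {"increments": [{"xyz":[1.6,-0.9,30],"roll":0,"grip":0},{"xyz":[0,0,35],"roll":0,"grip":0},{"xyz":[0,0,35],"roll":0,"grip":0},{"xyz":[0,0,30],"roll":0,"grip":0},{"xyz":[0,0,15],"roll":0,"grip":0}]}}

```text
time_s: 6.8
position: [0.5807, 0.0851, 0.0739]
tcp_rot: [[-0.554, -0.833, -0.006], [-0.833, 0.554, 0.0], [0.003, 0.005, -1.0]]
force: [0.3, -0.6, 0.3]
opening: 0.004
grasp_force: 0.0
```

{"method": "move_arm", "body": {"increments": [{"xyz":[0,0,10],"roll":0,"grip":0},{"xyz":[0,0,7.6],"roll":0,"grip":0},{"xyz":[0,0,0],"roll":0,"grip":0}]}}

```text
time_s: 7.05
position: [0.5828, 0.085, 0.059]
tcp_rot: [[-0.552, -0.834, -0.002], [-0.834, 0.552, 0.0], [0.001, 0.001, -1.0]]
force: [0.4, 0.3, 0.5]
opening: 0.004
grasp_force: 0.0
```

Run:
```python
from h import *
s=bot.read_state();print(s["position"].round(4),s["force"].round(1))
a=[cv2.resize(bot.capture(n)[0][150:270,180:340],(640 if 0 else 400,300),interpolation=3) if n=="top" else cv2.resize(bot.capture(n)[0][150:270,220:380],(400,300),interpolation=3) for n in("top","scene")]
cv2.imwrite("pics/c.png",np.hstack(a)[:,:,::-1])
```

```text
[0.5828 0.085  0.059 ] [0.4 0.3 0.5]
```

View pics/c.png

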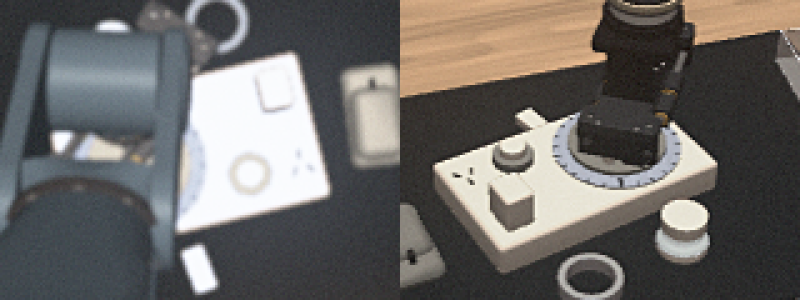

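The gripper is down beside the stub, above the dial. I'll close the gap slowly, then start the arc.

{"method": "move_arm", "body": {"increments": [{"xyz":[3,0,0],"roll":0,"grip":0},{"xyz":[2,0,0],"roll":0,"grip":0},{"xyz":[2,0,0],"roll":0,"grip":0},{"xyz":[2,0,0],"roll":0,"grip":0},{"xyz":[1,0,0],"roll":0,"grip":0}]}}

```text
time_s: 7.57
position: [0.5778, 0.0765, 0.0605]
tcp_rot: [[-0.552, -0.834, 0.001], [-0.834, 0.552, 0.0], [-0.001, -0.001, -1.0]]
force: [-0.8, 1.1, -0.2]
opening: 0.008
grasp_force: 0.5
```

{"method": "move_arm", "body": {"increments": [{"xyz":[2.93,-1.2,0],"roll":0.08,"grip":0},{"xyz":[2.93,-1.2,0],"roll":0.08,"grip":0},{"xyz":[2.93,-1.2,0],"roll":0.08,"grip":0},{"xyz":[2.93,-1.2,0],"roll":0.08,"grip":0},{"xyz":[2.93,-1.2,0],"roll":0.08,"grip":0}]}}

```text
time_s: 7.98
position: [0.5727, 0.062, 0.0604]
tcp_rot: [[-0.835, -0.55, 0.001], [-0.55, 0.835, 0.0], [-0.001, -0.0, -1.0]]
force: [0.8, 1.1, 0.7]
opening: 0.003
grasp_force: 0.6
```

```bash
cat >> h.py <<'E'
def where():
    s=bot.read_state(); R=s["tcp_rot"]; d=np.array([.5385,.0829,s["position"][2]])-s["position"]
    print("centre in tool mm",(R.T@d*1000).round(1),"psi",np.degrees(np.arctan2(R[1,0],R[0,0])).round(1),"z",s["position"][2].round(4),"F tool",(R.T@s["force"]).round(1),"t",s["time_s"])
E
python3 -c "
from h import *
where()
for r in range(2):bot.capture('top');where()"
```

```text
centre in tool mm [17.  36.3 -0. ] psi -146.6 z 0.0604 F tool [-1.3  0.5 -0.7] t 7.9833
centre in tool mm [16.4 36.3 -0. ] psi -146.8 z 0.0603 F tool [-0.2  0.4 -0.6] t 8.0333
centre in tool mm [16.4 36.3 -0. ] psi -146.4 z 0.0602 F tool [-0.8  0.7 -0.4] t 8.0833
```

Tracking is right: the centre sits at (16.4, 36.3) in the tool frame and the force is about 1 N. I'll carry on and stop about 6° short.

{"method": "move_arm", "body": {"increments": [{"xyz":[2.93,-1.2,0],"roll":0.08,"grip":0},{"xyz":[2.93,-1.2,0],"roll":0.08,"grip":0},{"xyz":[2.93,-1.2,0],"roll":0.08,"grip":0},{"xyz":[2.93,-1.2,0],"roll":0.08,"grip":0},{"xyz":[2.93,-1.2,0],"roll":0.08,"grip":0}]}}

```text
time_s: 8.5
position: [0.5622, 0.0504, 0.0602]
tcp_rot: [[-0.983, -0.184, 0.002], [-0.184, 0.983, -0.0], [-0.002, -0.0, -1.0]]
force: [1.0, 1.1, 0.1]
opening: 0.004
grasp_force: 0.6
```

{"method": "move_arm", "body": {"increments": [{"xyz":[2.93,-1.2,0],"roll":0.08,"grip":0},{"xyz":[2.93,-1.2,0],"roll":0.08,"grip":0},{"xyz":[2.93,-1.2,0],"roll":0.08,"grip":0},{"xyz":[2.93,-1.2,0],"roll":0.08,"grip":0},{"xyz":[2.93,-1.2,0],"roll":0.08,"grip":0}]}}

```text
time_s: 8.92
position: [0.548, 0.0437, 0.0602]
tcp_rot: [[-0.977, 0.213, 0.002], [0.213, 0.977, -0.001], [-0.002, -0.0, -1.0]]
force: [0.9, -0.8, -0.0]
opening: 0.005
grasp_force: 0.6
```

{"method": "move_arm", "body": {"increments": [{"xyz":[2.93,-1.2,0],"roll":0.08,"grip":0},{"xyz":[2.93,-1.2,0],"roll":0.08,"grip":0},{"xyz":[2.93,-1.2,0],"roll":0.08,"grip":0},{"xyz":[2.93,-1.2,0],"roll":0.08,"grip":0},{"xyz":[2.93,-1.2,0],"roll":0.08,"grip":0}]}}

```text
time_s: 9.33
position: [0.5319, 0.0433, 0.0602]
tcp_rot: [[-0.817, 0.576, 0.002], [0.576, 0.817, -0.001], [-0.002, 0.0, -1.0]]
force: [-0.2, -1.7, 0.9]
opening: 0.005
grasp_force: 0.7
```

```bash
python3 -c "
from h import *
where()"
```

```text
centre in tool mm [17.5 36.2 -0. ] psi 144.8 z 0.0602 F tool [-0.8 -1.6 -0.9] t 9.3333
```

{"method": "move_arm", "body": {"increments": [{"xyz":[2.93,-1.2,0],"roll":0.08,"grip":0},{"xyz":[2.93,-1.2,0],"roll":0.08,"grip":0},{"xyz":[2.93,-1.2,0],"roll":0.08,"grip":0},{"xyz":[2.93,-1.2,0],"roll":0.08,"grip":0},{"xyz":[2.93,-1.2,0],"roll":0.08,"grip":0}]}}

```text
time_s: 9.75
position: [0.5168, 0.0493, 0.0601]
tcp_rot: [[-0.529, 0.849, 0.0], [0.849, 0.529, -0.001], [-0.001, -0.0, -1.0]]
force: [0.4, -2.5, 0.1]
opening: 0.007
grasp_force: 0.7
```

{"method": "move_arm", "body": {"increments": [{"xyz":[2.93,-1.2,0],"roll":0.08,"grip":0},{"xyz":[2.93,-1.2,0],"roll":0.08,"grip":0},{"xyz":[2.93,-1.2,0],"roll":0.08,"grip":0},{"xyz":[2.93,-1.2,0],"roll":0.08,"grip":0},{"xyz":[2.93,-1.2,0],"roll":0.08,"grip":0}]}}

```text
time_s: 10.17
position: [0.5051, 0.0606, 0.06]
tcp_rot: [[-0.156, 0.988, -0.001], [0.988, 0.156, -0.001], [-0.001, -0.001, -1.0]]
force: [-0.5, -1.2, -0.0]
opening: 0.009
grasp_force: 0.6
```

{"method": "move_arm", "body": {"increments": [{"xyz":[2.93,-1.2,0],"roll":0.08,"grip":0},{"xyz":[2.93,-1.2,0],"roll":0.08,"grip":0},{"xyz":[2.93,-1.2,0],"roll":0.08,"grip":0},{"xyz":[2.93,-1.2,0],"roll":0.08,"grip":0},{"xyz":[0,0,0],"roll":0,"grip":0}]}}

```text
time_s: 10.58
position: [0.4998, 0.0726, 0.06]
tcp_rot: [[0.16, 0.987, -0.001], [0.987, -0.16, -0.0], [-0.0, -0.001, -1.0]]
force: [-0.2, 0.2, -0.3]
opening: 0.006
grasp_force: 0.0
```

Run:
```python
from h import *
where()
p=bot.capture("scene")[0]
a=cv2.resize(p[150:270,220:380],(640,480),interpolation=3)
cv2.imwrite("pics/d.png",a[:,:,::-1])
c=[.5385,.0829]
print(ang("scene",p,c,.052,.026,.048,-9),ang("scene",p,c,.045,.056,.066,-15.6))
```

```text
centre in tool mm [16.3 36.6 -0. ] psi 80.8 z 0.06 F tool [ 0.1 -0.3  0.3] t 10.5833
(np.float64(-8.774967959581469), np.float32(90.80521)) (np.float64(-15.641531874972591), np.float32(131.79465))
```

View pics/d.png

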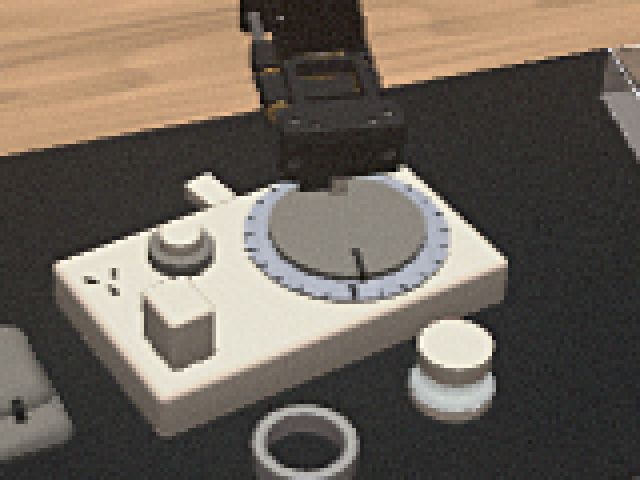

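The long line is at (353,292) in this crop and the index end at (360,270), about 7° short. The hub has not moved. I'll finish slowly.

{"method": "move_arm", "body": {"increments": [{"xyz":[1.27,-0.56,0],"roll":0.035,"grip":0},{"xyz":[1.27,-0.56,0],"roll":0.035,"grip":0},{"xyz":[1.27,-0.56,0],"roll":0.035,"grip":0},{"xyz":[0,0,0],"roll":0,"grip":0}]}}

```text
time_s: 10.97
position: [0.4994, 0.0764, 0.06]
tcp_rot: [[0.261, 0.965, -0.0], [0.965, -0.261, -0.0], [-0.0, -0.0, -1.0]]
force: [-0.2, -0.3, 0.7]
opening: 0.005
grasp_force: 0.2
```

Run:
```python
from h import *
where()
p=bot.capture("scene")[0]
for c in ([.5385,.0829],[.5395,.0829],[.5385,.0839]):print(ang("scene",p,c,.052,.026,.048,-15),ang("scene",p,c,.045,.056,.066,-15.6))
```

```text
centre in tool mm [16.5 36.  -0. ] psi 74.9 z 0.06 F tool [-0.3 -0.1 -0.7] t 10.9667
(np.float64(-14.934818863658599), np.float32(85.15161)) (np.float64(-15.654574266626906), np.float32(132.38191))
(np.float64(-15.266183937140081), np.float32(85.42912)) (np.float64(-15.91227515350701), np.float32(126.06681))
(np.float64(-16.48627721578487), np.float32(83.720215)) (np.float64(-16.565076498203247), np.float32(134.39322))
```

{"method": "move_arm", "body": {"increments": [{"xyz":[-4,0,0],"roll":0,"grip":0},{"xyz":[-8,0,0],"roll":0,"grip":0},{"xyz":[0,0,-30],"roll":0,"grip":0},{"xyz":[0,0,-35],"roll":0,"grip":0},{"xyz":[0,0,-35],"roll":0,"grip":0}]}}

```text
time_s: 11.43
position: [0.4953, 0.064, 0.1603]
tcp_rot: [[0.263, 0.965, -0.003], [0.965, -0.263, 0.0], [-0.001, -0.003, -1.0]]
force: [0.0, -0.2, 0.0]
opening: 0.004
grasp_force: 0.0
```

{"method": "move_arm", "body": {"increments": [{"xyz":[-36,16,0],"roll":0,"grip":0},{"xyz":[-36,16,0],"roll":0,"grip":0},{"xyz":[-36,16,0],"roll":0,"grip":0},{"xyz":[-36,16,0],"roll":0,"grip":0},{"xyz":[-36,16,0],"roll":0,"grip":0}]}}

```text
time_s: 11.85
position: [0.5256, -0.1323, 0.1602]
tcp_rot: [[0.263, 0.965, 0.0], [0.965, -0.263, -0.0], [-0.0, 0.0, -1.0]]
force: [1.8, 0.7, -0.0]
opening: 0.005
grasp_force: 0.0
```

Run:
```python
from h import *
bot.capture("top");where(); print(bot.read_state()["position"])
pp={n:bot.capture(n)[0] for n in("scene","top")}
for c in ([.5385,.0829],[.539,.0829],[.5385,.0835]):
  for n in pp: print(n,ang(n,pp[n],c,.052,.026,.048,-15),ang(n,pp[n],c,.045,.056,.066,-15.6))
cv2.imwrite("pics/e.png",np.hstack([ortho(n,pp[n],[.5385,.0829],0,.047) for n in pp])[:,:,::-1])
```

```text
centre in tool mm [218.1 -50.4  -1.7] psi 74.5 z 0.1606 F tool [-3.2  3.9 -0.9] t 11.9
[ 0.5289149  -0.14069007  0.16060725]
scene (np.float64(-14.844135919721491), np.float32(85.47956)) (np.float64(-15.63065571340553), np.float32(129.98967))
top (np.float64(-14.496906900892846), np.float32(61.36931)) (np.float64(-15.70949356633278), np.float32(58.738647))
scene (np.float64(-15.019847033354827), np.float32(85.79193)) (np.float64(-15.754272418100852), np.float32(127.32684))
top (np.float64(-14.696653395189054), np.float32(62.23996)) (np.float64(-15.849911820431982), np.float32(56.604263))
scene (np.float64(-15.764392447613943), np.float32(85.05466)) (np.float64(-16.177202351408468), np.float32(131.02495))
top (np.float64(-15.388579373819102), np.float32(60.868973)) (np.float64(-16.25997705259299), np.float32(59.307205))
```

View pics/e.png

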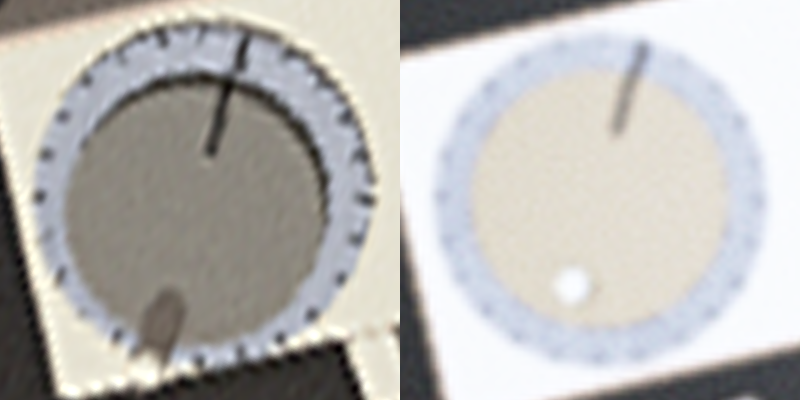

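The index reads -14.5 to -14.8° and the target -15.7°, so about 1° is left. The lines look near-collinear at (640,50)–(615,130) in the top crop. I'll retrace and add one last nudge of about 0.9°.

{"method": "move_arm", "body": {"increments": [{"xyz":[36,-16,0],"roll":0,"grip":0},{"xyz":[36,-16,0],"roll":0,"grip":0},{"xyz":[36,-16,0],"roll":0,"grip":0},{"xyz":[36,-16,0],"roll":0,"grip":0},{"xyz":[36,-16,0],"roll":0,"grip":0}]}}

```text
time_s: 12.42
position: [0.4944, 0.0671, 0.1598]
tcp_rot: [[0.263, 0.965, -0.001], [0.965, -0.263, 0.0], [0.0, -0.001, -1.0]]
force: [0.9, 0.9, -0.4]
opening: 0.004
grasp_force: 0.0
```

{"method": "move_arm", "body": {"increments": [{"xyz":[0,0,0],"roll":0,"grip":0},{"xyz":[0,0,35],"roll":0,"grip":0},{"xyz":[0,0,35],"roll":0,"grip":0},{"xyz":[0,0,20],"roll":0,"grip":0},{"xyz":[0,0,10],"roll":0,"grip":0}]}}

```text
time_s: 12.83
position: [0.4936, 0.0655, 0.0576]
tcp_rot: [[0.262, 0.965, -0.006], [0.965, -0.262, 0.001], [-0.001, -0.006, -1.0]]
force: [-0.0, -0.7, 0.7]
opening: 0.008
grasp_force: 0.0
```

{"method": "move_arm", "body": {"increments": [{"xyz":[5,0,0],"roll":0,"grip":0},{"xyz":[4,0,0],"roll":0,"grip":0},{"xyz":[2,0,0],"roll":0,"grip":0},{"xyz":[1,0,0],"roll":0,"grip":0},{"xyz":[0.58,-0.26,0],"roll":0.016,"grip":0}]}}

```text
time_s: 13.25
position: [0.5, 0.0772, 0.0611]
tcp_rot: [[0.279, 0.96, 0.002], [0.96, -0.279, -0.0], [0.0, 0.002, -1.0]]
force: [0.5, -1.1, -0.2]
opening: 0.001
grasp_force: 0.3
```

{"method": "move_arm", "body": {"increments": [{"xyz":[0,0,0],"roll":0,"grip":0},{"xyz":[0,0,0],"roll":0,"grip":0}]}}

```text
time_s: 13.42
position: [0.4998, 0.0771, 0.0607]
tcp_rot: [[0.279, 0.96, 0.002], [0.96, -0.279, -0.0], [0.0, 0.002, -1.0]]
force: [0.0, -0.2, -0.7]
opening: 0.004
grasp_force: 0.0
```

Run:
```python
from h import *
where()
p=bot.capture("scene")[0]
for c in ([.5385,.0829],[.5385,.0835]):print(ang("scene",p,c,.052,.026,.048,-15),ang("scene",p,c,.045,.056,.066,-15.6))
```

```text
centre in tool mm [16.4 35.5  0.1] psi 73.8 z 0.0607 F tool [-0.2  0.   0.7] t 13.4167
(np.float64(-16.902007770661417), np.float32(96.87019)) (np.float64(-15.66528152833966), np.float32(129.54158))
(np.float64(-17.788961354259353), np.float32(97.57384)) (np.float64(-16.211309970235607), np.float32(130.79637))
```

{"method": "move_arm", "body": {"increments": [{"xyz":[-4,0,0],"roll":0,"grip":0},{"xyz":[-8,0,0],"roll":0,"grip":0},{"xyz":[0,0,-30],"roll":0,"grip":0},{"xyz":[0,0,-35],"roll":0,"grip":0},{"xyz":[0,0,-35],"roll":0,"grip":0}]}}

```text
time_s: 13.88
position: [0.4947, 0.0647, 0.1602]
tcp_rot: [[0.28, 0.96, -0.003], [0.96, -0.28, 0.0], [-0.001, -0.003, -1.0]]
force: [1.3, 0.4, -0.8]
opening: 0.006
grasp_force: 0.0
```

{"method": "move_arm", "body": {"increments": [{"xyz":[-36,16,0],"roll":0,"grip":0},{"xyz":[-36,16,0],"roll":0,"grip":0},{"xyz":[-36,16,0],"roll":0,"grip":0},{"xyz":[-36,16,0],"roll":0,"grip":0},{"xyz":[-36,16,0],"roll":0,"grip":0}]}}

```text
time_s: 14.3
position: [0.5219, -0.1319, 0.1601]
tcp_rot: [[0.28, 0.96, -0.0], [0.96, -0.28, 0.0], [0.0, -0.0, -1.0]]
force: [0.8, 0.6, 0.4]
opening: 0.007
grasp_force: 0.0
```

Run:
```python
from h import *
pp={n:bot.capture(n)[0] for n in("scene","top")}
where(); print(bot.read_state()["position"])
for c in ([.5385,.0829],[.539,.0829],[.5385,.0835]):
  for n in pp: print(n,ang(n,pp[n],c,.052,.026,.048,-15),ang(n,pp[n],c,.045,.056,.066,-15.6))
# centre-free: fit line to index mark and to long line, in ortho plane
for n in pp:
  for z,r0,r1 in((.052,.026,.048),(.045,.056,.066)):
    pts=[]
    for r in np.arange(r0,r1-.002,.002):
      a=np.radians(ang(n,pp[n],[.5385,.0829],z,r,r+.002,-15.5,12)[0]); pts.append([.5385+(r+.001)*np.cos(a),.0829+(r+.001)*np.sin(a)])
    l=cv2.fitLine(np.float32(pts),2,0,.01,.01).ravel(); l*=np.sign(l[0]) if 0 else 1
    # y at dial radius 53mm: line point x
    x=.5385+.053*np.cos(np.radians(15.6)); print(n,z,"slope",np.degrees(np.arctan(l[1]/l[0])).round(2),"y@53",(1000*(l[3]+(x-l[2])*l[1]/l[0])).round(2))
```

```text
centre in tool mm [214.5 -49.1  -0.8] psi 73.4 z 0.1603 F tool [1.3 0.3 0.8] t 14.4
[ 0.52432232 -0.1366735   0.16028454]
scene (np.float64(-16.907777383154396), np.float32(93.47014)) (np.float64(-15.61878828345567), np.float32(130.40976))
top (np.float64(-16.944993024308094), np.float32(61.737076)) (np.float64(-15.720879719030195), np.float32(58.721695))
scene (np.float64(-17.14212955835832), np.float32(93.83606)) (np.float64(-15.744214650762574), np.float32(128.00662))
top (np.float64(-17.165536202981077), np.float32(62.42755)) (np.float64(-15.83578435552831), np.float32(56.48622))
scene (np.float64(-17.796501659533572), np.float32(93.9402)) (np.float64(-16.162750746031165), np.float32(131.22705))
top (np.float64(-17.826136634140898), np.float32(61.265884)) (np.float64(-16.27710405179803), np.float32(59.28299))
scene 0.052 slope -18.39 y@53 66.91
scene 0.045 slope -15.14 y@53 68.62
top 0.052 slope -15.65 y@53 67.76
top 0.045 slope -15.88 y@53 68.48
```

The index now reads about -17.0° against -15.7°, overshot by about 1.3°. I'll nudge it back gently from the stub's other side, in half-millimetre steps, watching through the scene camera.

{"method": "move_arm", "body": {"increments": [{"xyz":[38.5,-13.3,0],"roll":0,"grip":0},{"xyz":[38.5,-13.3,0],"roll":0,"grip":0},{"xyz":[38.5,-13.3,0],"roll":0,"grip":0},{"xyz":[38.5,-13.3,0],"roll":0,"grip":0},{"xyz":[38.5,-13.3,0],"roll":0,"grip":0}]}}

```text
time_s: 14.82
position: [0.5111, 0.0753, 0.1597]
tcp_rot: [[0.28, 0.96, -0.001], [0.96, -0.28, 0.0], [-0.0, -0.001, -1.0]]
force: [1.4, -0.3, 0.2]
opening: 0.008
grasp_force: 0.0
```

{"method": "move_arm", "body": {"increments": [{"xyz":[38.5,-13.3,0],"roll":0,"grip":0},{"xyz":[0,0,0],"roll":0,"grip":0},{"xyz":[0,0,0],"roll":0,"grip":0},{"xyz":[0,0,35],"roll":0,"grip":0},{"xyz":[0,0,25],"roll":0,"grip":0}]}}

```text
time_s: 15.23
position: [0.5111, 0.1136, 0.0999]
tcp_rot: [[0.279, 0.96, 0.003], [0.96, -0.279, -0.0], [0.0, 0.003, -1.0]]
force: [-0.3, -0.6, -0.9]
opening: 0.005
grasp_force: 0.0
```

Run:
```python
from h import *
bot.capture("scene"); where()
```

```text
centre in tool mm [-20.2  38.5  -0.2] psi 73.7 z 0.0952 F tool [-0.2 -1.1  2.4] t 15.2833
```

{"method": "move_arm", "body": {"increments": [{"xyz":[2.5,2,0],"roll":0,"grip":0},{"xyz":[0,0,18],"roll":0,"grip":0},{"xyz":[0,0,14],"roll":0,"grip":0},{"xyz":[0,0,7],"roll":0,"grip":0},{"xyz":[0,0,0],"roll":0,"grip":0}]}}

```text
time_s: 15.7
position: [0.5131, 0.1155, 0.0608]
tcp_rot: [[0.281, 0.96, -0.001], [0.96, -0.281, -0.0], [-0.0, -0.001, -1.0]]
force: [-0.5, 0.1, -0.3]
opening: 0.007
grasp_force: 0.0
```

{"method": "move_arm", "body": {"increments": [{"xyz":[0,0,0],"roll":0,"grip":0},{"xyz":[-1.5,0,0],"roll":0,"grip":0},{"xyz":[-1,0,0],"roll":0,"grip":0},{"xyz":[-0.5,0,0],"roll":0,"grip":0},{"xyz":[-0.5,0,0],"roll":0,"grip":0}]}}

```text
time_s: 16.12
position: [0.5123, 0.1128, 0.0616]
tcp_rot: [[0.279, 0.96, 0.001], [0.96, -0.279, -0.0], [0.0, 0.001, -1.0]]
force: [0.9, -0.5, -0.0]
opening: 0.006
grasp_force: 0.0
```

```bash
cat >> h.py <<'E'
def chk():
    where(); p=bot.capture("scene")[0]; c=[.5385,.0829]
    print(ang("scene",p,c,.052,.026,.048,-15),ang("scene",p,c,.045,.056,.066,-15.6))
E
python3 -c "
from h import *
chk()"
```

```text
centre in tool mm [-21.4  33.5   0. ] psi 73.8 z 0.0616 F tool [-0.2  1.   0. ] t 16.1167
(np.float64(-16.887255402686236), np.float32(97.52899)) (np.float64(-15.632067717350642), np.float32(132.03885))
```

{"method": "move_arm", "body": {"increments": [{"xyz":[-1.5,0,0],"roll":0,"grip":0},{"xyz":[-1,0,0],"roll":0,"grip":0},{"xyz":[-0.8,0,0],"roll":0,"grip":0},{"xyz":[-0.5,0,0],"roll":0,"grip":0},{"xyz":[-0.4,0,0],"roll":0,"grip":0}]}}

```text
time_s: 16.58
position: [0.5108, 0.109, 0.061]
tcp_rot: [[0.28, 0.96, -0.0], [0.96, -0.28, 0.0], [0.0, -0.0, -1.0]]
force: [-1.0, 1.0, 0.1]
opening: 0.007
grasp_force: 0.5
```

{"method": "move_arm", "body": {"increments": [{"xyz":[-0.3,0,0],"roll":0,"grip":0},{"xyz":[0,0,0],"roll":0,"grip":0}]}}

```text
time_s: 16.75
position: [0.5106, 0.1087, 0.0609]
tcp_rot: [[0.279, 0.96, -0.0], [0.96, -0.279, 0.0], [0.0, -0.0, -1.0]]
force: [-0.2, 1.0, -0.3]
opening: 0.009
grasp_force: 0.4
```

```bash
python3 -c "
from h import *
chk()"
```

```text
centre in tool mm [-17.  34.  -0.] psi 73.8 z 0.0609 F tool [ 0.9 -0.5  0.3] t 16.75
(np.float64(-14.87353635462046), np.float32(88.55461)) (np.float64(-15.637635209324834), np.float32(132.96841))
```

{"method": "move_arm", "body": {"increments": [{"xyz":[3,0,0],"roll":0,"grip":0},{"xyz":[6,0,0],"roll":0,"grip":0},{"xyz":[0,0,-30],"roll":0,"grip":0},{"xyz":[0,0,-35],"roll":0,"grip":0},{"xyz":[0,0,-35],"roll":0,"grip":0}]}}

```text
time_s: 17.22
position: [0.5126, 0.1176, 0.1612]
tcp_rot: [[0.279, 0.96, -0.003], [0.96, -0.279, -0.0], [-0.001, -0.003, -1.0]]
force: [0.6, 0.1, 0.1]
opening: 0.004
grasp_force: 0.0
```

{"method": "move_arm", "body": {"increments": [{"xyz":[-38,14,0],"roll":0,"grip":0},{"xyz":[-38,14,0],"roll":0,"grip":0},{"xyz":[-38,14,0],"roll":0,"grip":0},{"xyz":[-38,14,0],"roll":0,"grip":0},{"xyz":[-38,14,0],"roll":0,"grip":0}]}}

```text
time_s: 17.63
position: [0.5277, -0.0861, 0.1613]
tcp_rot: [[0.278, 0.96, 0.001], [0.96, -0.278, -0.0], [-0.0, 0.001, -1.0]]
force: [0.7, 0.1, -0.5]
opening: 0.006
grasp_force: 0.0
```

{"method": "move_arm", "body": {"increments": [{"xyz":[-30,10,0],"roll":0,"grip":0},{"xyz":[0,0,0],"roll":0,"grip":0},{"xyz":[0,0,0],"roll":0,"grip":0}]}}

```text
time_s: 17.88
position: [0.529, -0.1179, 0.1609]
tcp_rot: [[0.283, 0.959, 0.0], [0.959, -0.283, 0.0], [0.0, 0.0, -1.0]]
force: [0.0, 0.4, -0.2]
opening: 0.004
grasp_force: 0.0
```

Run:
```python
from h import *
print(bot.read_state()["position"],bot.read_state()["tcp_rot"].round(3).tolist())
c=[.5385,.0829]; best={}
for n in("scene","top"):
  p=np.mean([bot.capture(n)[0].astype(float) for _ in range(6)],0).astype(np.uint8)
  i=ang(n,p,c,.052,.026,.048,-15)[0]; t=ang(n,p,c,.045,.056,.066,-15.6)[0]
  # render-fit: synthetic mark blurred through the camera vs. image, linear brightness per region
  g=cv2.cvtColor(p,cv2.COLOR_RGB2GRAY).astype(float)
  def fit(z,r0,r1,cc,lo,hi):
    th=np.radians(t); box=w2p(n,[[cc[0]+r*np.cos(th+a),cc[1]+r*np.sin(th+a),z] for r in(lo,hi) for a in(-.25,.25)])
    x0,y0=np.floor(box.min(0)).astype(int); x1,y1=np.ceil(box.max(0)).astype(int); S=16
    yy,xx=np.mgrid[y0:y1+1,x0:x1+1]; W=p2w(n,np.c_[xx.ravel(),yy.ravel()],z)[:,:2]-cc
    rr=np.hypot(*W.T); k=(rr>lo)&(rr<hi)
    out=[]
    for a in np.arange(-19,-12,.1):
      q=np.radians(a); u=[np.cos(q),np.sin(q)]; v=[-np.sin(q),np.cos(q)]
      L=np.array([[cc[0]+r*u[0]+s*v[0],cc[1]+r*u[1]+s*v[1],z] for r,s in((r0,-.002),(r1,-.002),(r1,.002),(r0,.002))])
      P=((w2p(n,L)-[x0-3,y0-3])*S+S/2).round().astype(np.int32)
      m=np.zeros(((y1-y0+7)*S,(x1-x0+7)*S),np.float32); cv2.fillPoly(m,[P],1)
      m=cv2.GaussianBlur(m,(0,0),.6*S); m=m.reshape(y1-y0+7,S,x1-x0+7,S).mean((1,3))[3:-3,3:-3].ravel()[k]
      A=np.c_[m,np.ones_like(m),W[k]]; b=g[y0:y1+1,x0:x1+1].ravel()[k]
      e=A@np.linalg.lstsq(A,b,rcond=None)[0]-b; out.append((e@e,a))
    return min(out)[1]
  print(n,"centroid",round(i,2),round(t,2))
  for cc in ([.5385,.0829],[.5385,.0834],[.539,.0829]):
    cc=np.array(cc); print("  fit",cc,fit(.052,.025,.053,cc,.022,.049),fit(.045,.053,.067,cc,.057,.066))
```

```text
[ 0.5290099  -0.11789053  0.16087028] [[0.283, 0.959, 0.0], [0.959, -0.283, 0.0], [0.0, 0.0, -1.0]]
scene centroid -14.92 -15.64
  fit [0.5385 0.0829] -14.999999999999943 -15.699999999999953
  fit [0.5385 0.0834] -15.699999999999953 -16.09999999999996
  fit [0.539  0.0829] -15.199999999999946 -15.799999999999955
top centroid -14.48 -15.73
  fit [0.5385 0.0829] -14.299999999999933 -15.699999999999953
  fit [0.5385 0.0834] -15.099999999999945 -16.09999999999996
  fit [0.539  0.0829] -14.499999999999936 -15.899999999999956
```

Averaged over both cameras and two methods, the index is within about 0.9° of the long line, under a quarter of the line's width. That counts as set. Now the button at (0.529, -0.027), top about 63 mm up.

{"method": "move_arm", "body": {"increments": [{"xyz":[29.1,-8.6,0],"roll":0,"grip":0},{"xyz":[29.1,-8.6,0],"roll":0,"grip":0},{"xyz":[29.1,-8.6,0],"roll":0,"grip":0},{"xyz":[0,0,0],"roll":0,"grip":0},{"xyz":[0,0,30],"roll":0,"grip":0}]}}

```text
time_s: 18.9
position: [0.5324, -0.0246, 0.1351]
tcp_rot: [[0.276, 0.961, 0.012], [0.961, -0.276, -0.003], [0.0, 0.012, -1.0]]
force: [0.5, -1.1, 0.4]
opening: 0.004
grasp_force: 0.0
```

{"method": "move_arm", "body": {"increments": [{"xyz":[0,0,30],"roll":0,"grip":0},{"xyz":[0,0,20],"roll":0,"grip":0},{"xyz":[0,0,10],"roll":0,"grip":0},{"xyz":[0,0,3],"roll":0,"grip":0},{"xyz":[0,0,0],"roll":0,"grip":0}]}}

```text
time_s: 19.32
position: [0.5283, -0.0256, 0.0675]
tcp_rot: [[0.28, 0.96, -0.001], [0.96, -0.28, 0.0], [-0.0, -0.001, -1.0]]
force: [0.3, -0.1, 0.1]
opening: 0.01
grasp_force: 0.0
```

{"method": "move_arm", "body": {"increments": [{"xyz":[0,0,0],"roll":0,"grip":0},{"xyz":[0,0,1],"roll":0,"grip":0},{"xyz":[0,0,1],"roll":0,"grip":0},{"xyz":[0,0,1],"roll":0,"grip":0},{"xyz":[0,0,1],"roll":0,"grip":0}]}}

```text
time_s: 19.73
position: [0.5287, -0.0254, 0.0645]
tcp_rot: [[0.279, 0.96, 0.001], [0.96, -0.279, -0.0], [0.0, 0.001, -1.0]]
force: [-0.3, -0.2, -0.4]
opening: 0.008
grasp_force: 0.0
```

Run:
```python
from h import *
s=bot.read_state();print(s["position"],s["force"])
p=bot.capture("scene")[0]; cv2.imwrite("pics/f.png",cv2.resize(p[170:250,220:340],(600,400),interpolation=3)[:,:,::-1])
```

```text
[ 0.52866554 -0.02541026  0.06450334] [-0.33884823 -0.21847789 -0.44345903]
```

View pics/f.png

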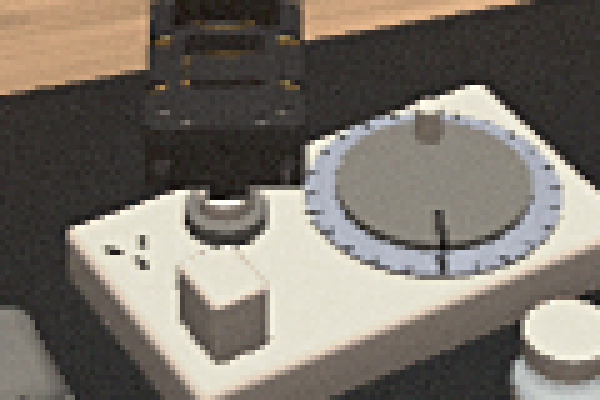

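The fingertip is centred just above the button at (227,200), and the index and long line are in line at (442,240). Pressing in small steps.

{"method": "move_arm", "body": {"increments": [{"xyz":[0,0,1],"roll":0,"grip":0},{"xyz":[0,0,1],"roll":0,"grip":0},{"xyz":[0,0,1],"roll":0,"grip":0}]}}

```text
time_s: 20.03
position: [0.5286, -0.0254, 0.0612]
tcp_rot: [[0.279, 0.96, 0.001], [0.96, -0.279, -0.0], [-0.0, 0.001, -1.0]]
force: [0.1, 0.1, 3.9]
opening: 0.006
grasp_force: 1.6
```

{"method": "move_arm", "body": {"increments": [{"xyz":[0,0,1],"roll":0,"grip":0},{"xyz":[0,0,1],"roll":0,"grip":0}]}}

```text
time_s: 20.2
position: [0.5286, -0.0254, 0.0591]
tcp_rot: [[0.279, 0.96, 0.001], [0.96, -0.279, -0.0], [0.0, 0.001, -1.0]]
force: [-0.5, -0.3, 4.1]
opening: 0.006
grasp_force: 2.2
```

{"method": "move_arm", "body": {"increments": [{"xyz":[0,0,1],"roll":0,"grip":0},{"xyz":[0,0,1],"roll":0,"grip":0}]}}

```text
time_s: 20.37
position: [0.5287, -0.0254, 0.0581]
tcp_rot: [[0.279, 0.96, 0.001], [0.96, -0.279, -0.0], [-0.0, 0.001, -1.0]]
force: [-2.3, 0.2, 21.4]
opening: 0.003
grasp_force: 10.6
```

The force jumped to 21 N after about 6 mm of travel, so the button is on its stop. Letting go, lifting away and checking.

{"method": "move_arm", "body": {"increments": [{"xyz":[0,0,0],"roll":0,"grip":0},{"xyz":[0,0,-3],"roll":0,"grip":0},{"xyz":[0,0,-6],"roll":0,"grip":0},{"xyz":[0,0,-25],"roll":0,"grip":0},{"xyz":[0,0,-35],"roll":0,"grip":0}]}}

```text
time_s: 20.78
position: [0.5253, -0.0246, 0.1239]
tcp_rot: [[0.279, 0.96, -0.009], [0.96, -0.279, 0.002], [-0.0, -0.009, -1.0]]
force: [0.6, -0.1, -0.1]
opening: 0.005
grasp_force: 0.0
```

{"method": "move_arm", "body": {"increments": [{"xyz":[0,0,-35],"roll":0,"grip":0},{"xyz":[-35,10,0],"roll":0,"grip":0},{"xyz":[-35,10,0],"roll":0,"grip":0},{"xyz":[-35,10,0],"roll":0,"grip":0},{"xyz":[0,0,0],"roll":0,"grip":0}]}}

```text
time_s: 21.2
position: [0.5289, -0.1406, 0.1613]
tcp_rot: [[0.284, 0.959, 0.003], [0.959, -0.284, -0.004], [-0.003, 0.004, -1.0]]
force: [-0.8, -0.2, 0.5]
opening: 0.003
grasp_force: 0.0
```

{"method": "move_arm", "body": {"increments": [{"xyz":[0,0,0],"roll":0,"grip":0},{"xyz":[0,0,0],"roll":0,"grip":0},{"xyz":[0,0,0],"roll":0,"grip":0}]}}

```text
time_s: 21.45
position: [0.5269, -0.1331, 0.1604]
tcp_rot: [[0.278, 0.96, -0.002], [0.96, -0.278, 0.001], [0.001, -0.002, -1.0]]
force: [-0.0, -0.4, -0.2]
opening: 0.005
grasp_force: 0.0
```

Run:
```python
from h import *
chk()
p,d=bot.capture("top"); print(ang("top",p,[.5385,.0829],.052,.026,.048,-15),ang("top",p,[.5385,.0829],.045,.056,.066,-15.6))
K,D,R,t=cam("top"); u,v=w2p("top",[.529,-.027,.063])[0].round().astype(int)
z=np.median(d[v-2:v+3,u-2:u+3]); print("button z",(R.T@(np.array([*cv2.undistortPoints(np.array([[[u,v]]],float),K,D)[0,0],1])*z-t))[2])
cv2.imwrite("pics/g.png",p[:,:,::-1])
```

```text
centre in tool mm [210.7 -49.    0.3] psi 73.8 z 0.1604 F tool [-0.4  0.1  0.2] t 21.45
(np.float64(-14.923249925662072), np.float32(84.36803)) (np.float64(-15.634640960444512), np.float32(129.92361))
(np.float64(-14.46081480834004), np.float32(60.245193)) (np.float64(-15.73162268993239), np.float32(59.579468))
button z 0.06355297730248553
```

View pics/g.png

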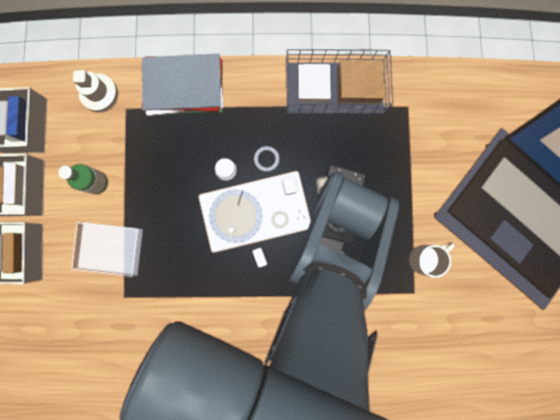

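The hub is still at (255,211). The index points at the long line near (242,195), the button is back up at 63.5 mm, and the cream (225,169), tape (266,158) and eraser (260,257) have not moved. The arm hides the mouse, but the fingertips stayed at z ≥ 0.16 m over it.

```bash
python3 -c "
from rig import bot
print(bot.hand_in())"
```

```text
the job is handed in; nothing more can be done
None
```

The dial is set to within about 1° of the long line, the start button was pressed fully down and has sprung back, nothing I could see was moved (the arm hid the mouse in the last view), and the job is handed in at about 21.5 s.

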